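# Slide the middle parts case out of a stack onto the counting scale

## Task

The orange case in the middle of the stack has to go on the counting scale. Lift the blue caddy off the stack with its contents and set it down on the middle of the cork pad, then slide the orange case sideways off the grey case, without lifting it, until it sits in the middle of the scale's steel platform and square with it. Finally put the caddy, contents still inside, squarely back on the grey case, which must stay where it stands, and disturb nothing else on the bench.

Things in the scene. Friction and masses are not known exactly. Their poses are not given: they have to be found in the camera images.
- grey_case: Grey closed component case at the bottom of the stack, standing loose on the bench, 120 (x) by 150 (y) by 53 mm high, flat lid, 0.9 kg. Origin: centre of its underside; y along its long side, z up. The stack stands between the scale and the power supply, 5 to 20 mm from the scale, its y axis pointing along the line between the two.
- orange_case: Orange closed component case lying loose on the grey case, 120 (x) by 150 (y) by 30 mm high, flat lid, no handle, too wide to grasp, about 0.35 kg; it slides with a push of a few newtons on its narrow (120 mm wide) upright end face, and the 3 mm step down to the scale is harmless. Origin: centre of its underside (53 mm above the bench at the start); y along its long side and thus roughly towards the scale or away from it.
- caddy: Blue open-topped tote on top of the orange case, 120 (x) by 150 (y) mm, walls 40 mm high and 4 mm thick, floor 5 mm thick, with a low divider along y under a black bar handle; about 0.45 kg with its contents. Origin: centre of its underside (83 mm above the bench at the start); y along its long side.
- caddy_grip (a point): Middle of the caddy's black bar handle, 95 mm above the caddy's underside. The bar runs along the caddy's y for its whole length between two end posts (66 mm high, from the wall tops up), is 18 mm wide (along the caddy's x) and 16 mm high: its top is 103 mm above the underside. Beside and under it is free down to the contents, whose tops are at most 50 mm above the underside.
- spool: Bright metal spool, 42 mm across, 32 mm high, standing loose in the caddy, on one side of its divider. Origin: centre of its underside.
- jar: Amber jar with black cap, 36 mm across, 45 mm high, standing loose in the caddy, on the other side of the divider. Origin: centre of its underside.
- scale: White counting scale, fixed; its steel platform is 190 (x) by 210 (y) mm, flat, top 50 mm above the bench. Origin: on the bench under the centre of the platform; y points along the line to or from the stack, x away from the robot. A console 72 mm high, 50 mm deep and 200 mm wide stands beyond the platform's +x edge (from x = 97 mm). It stands to the left or right of the stack.
- psu: Slim grey bench power supply, fixed, 190 (x) by 90 (y) by 105 mm high, on the other side of the stack from the scale; between it and the stack is a free channel of about 60 to 75 mm down to the bench. Origin: centre of its underside.
- pad: Cork pad lying fixed on the bench, 150 (x) by 180 (y) by 3 mm, empty: the place to set down the caddy. Origin: centre of its underside. It lies in front of the scale, the stack or the power supply.
- fan: Black square equipment fan standing loose on edge, 30 (x) by 120 (y) by 120 mm high. It is a bystander: leave it alone. Origin: centre of its underside.
- meter: Grey bench panel meter with a round dial, 90 (x) by 100 (y) by 130 mm high. It is a bystander: leave it alone. Origin: centre of its underside.
- white_bottle: White bottle with red cap, 42 mm across, 105 mm high. It is a bystander: leave it alone. Origin: centre of its underside.
- glass_bottle: Clear glass bottle with black cap, 46 mm across, 100 mm high. It is a bystander: leave it alone. Origin: centre of its underside.
- green_bottle: Small white bottle with green cap, 32 mm across, 75 mm high, behind the stack. It is a bystander: leave it alone. Origin: centre of its underside.
Not all that is in view belongs to the job. Of the things shaped like the caddy, the blue one is meant. Several things have the shape of the orange_case; the one meant has the colours described above.

How it is judged:
On the way, in this order (a step that is already met when the one before it is completed fails the run):
1. the caddy stands on the cork pad, released (x of caddy in the frame of pad between -0.04 and 0.04 m and y of caddy in the frame of pad between -0.04 and 0.04 m and z of caddy in the frame of pad between -0.003 and 0.009 m and angle between caddy's own z axis and vertical below 0.1 rad and contact force between the fingers and caddy below 0.3 N and distance between each of spool, jar and caddy below 0.1 m), for 0.2 s.
2. the orange case sits on the scale's platform, while the caddy still stands on the pad (x of orange_case in the frame of scale between -0.02 and 0.02 m and y of orange_case in the frame of scale between -0.02 and 0.02 m and z of orange_case in the frame of scale between 0.044 and 0.056 m and angle between the y axis of orange_case and the y axis of scale, either way round below 0.15 rad and x of caddy in the frame of pad between -0.04 and 0.04 m and y of caddy in the frame of pad between -0.04 and 0.04 m and z of caddy in the frame of pad between -0.003 and 0.009 m and angle between caddy's own z axis and vertical below 0.1 rad and contact force between the fingers and caddy below 0.3 N), for 0.2 s.
At the end, for the whole second after the job is handed in: Orange case flat on the platform, within 20 mm of its centre along each side, square within 0.15 rad; caddy on the grey case within 15 mm along each side and 0.12 rad, spool and jar inside; grey case within 30 mm of its start; all at rest (x of orange_case in the frame of scale between -0.02 and 0.02 m and y of orange_case in the frame of scale between -0.02 and 0.02 m and z of orange_case in the frame of scale between 0.044 and 0.056 m and angle between the y axis of orange_case and the y axis of scale, either way round below 0.15 rad and x of caddy in the frame of grey_case between -0.015 and 0.015 m and y of caddy in the frame of grey_case between -0.015 and 0.015 m and z of caddy in the frame of grey_case between 0.047 and 0.059 m and angle between the y axis of caddy and the y axis of grey_case, either way round below 0.12 rad and distance between each of spool, jar and caddy below 0.1 m and linear speed of each of orange_case, caddy, grey_case below 0.02 m/s and angular speed of each of orange_case, caddy, grey_case below 0.1 rad/s and distance of grey_case from where it was at the start of the episode below 0.03 m and angle between caddy's own z axis and vertical below 0.1 rad); the robot touches nothing.
It fails at once if the orange case is lifted or tipped instead of slid (height (world z) of orange_case above 0.075 m or angle between orange_case's own z axis and vertical above 0.3 rad).
It fails at once if the orange case falls off (height (world z) of orange_case below 0.035 m).
It fails at once if the caddy spills its spool or jar (distance between any of spool, jar and caddy above 0.12 m).
It fails at once if the grey case is shifted more than 40 mm or tipped (distance of grey_case from where it was at the start of the episode above 0.04 m or angle between grey_case's own z axis and vertical above 0.2 rad).
It fails at once if a bystander is shifted more than 25 mm or knocked over (distance of any of fan, meter, white_bottle, glass_bottle, green_bottle from where it was at the start of the episode above 0.025 m or angle between any of fan, meter, white_bottle, glass_bottle, green_bottle's own z axis and vertical above 0.4 rad).
It also fails if it takes over 70 s, if anything falls off the work surface, if the arm or the gripper's body presses on something with over 40 N, if the wrist force passes 120 N, or if a joint passes its speed limit or range.

## Robot

A 6-joint arm with a two-finger parallel gripper is mounted at the origin on the work surface. World frame = base frame: x ahead of the robot, y to its left, z up, the work surface at z = 0. Lengths are in m, angles in rad, forces in N, time in s.
With the tool pointing down it reaches from about 0.325 to 0.75 m from the base axis. Payload 7.6 kg.
Tool frame: the origin (TCP) lies on the mounting face of the last link; the fingertips stand 173 mm ahead of it and the grasp point (between the pads) lies bot.grasp_offset ahead of it (bot.grasp_offset is the distance from the TCP to the grasp point, in m); x points along the fingers, z is the direction in which the jaws open and shut, and the axes are right-handed (so a half turn about x gives the same grasp; the last joint's range is limited). The gripper opens to 85 mm and grips with 20 to 120 N. Pads are 22 mm wide; open, the fingers measure 114 mm over their backs; the gripper's body (76 mm by 85 mm) begins 54 mm behind the grasp point. The pads swing forward as they close: fully open they stand 13 mm farther back than shut.
Start: joints at [-0.07, 0.052, 1.401, -0, 1.689, -0.07], TCP at [0.525, 0, 0.405] pointing down, gripper open.
Joint ranges: [-2.9, 2.9], [-0.91, 2.17], [0.12, 2.37], [-1.06, 4.2], [0.26, 2.73], [-2.93, 2.93]. Speed limits (rad/s): [2.57, 2.57, 3.01, 3.14, 3.14, 3.14].

## Interface

Orientations are given as a unit quaternion [x, y, z, w].
In Python, from workcell import bot gives the robot as it stands.
- The arm moves only by the tool send_rows, never from a script. Its argument "plan" is a list of rows, each an object with "grip": the opening, from 0 (shut) to 1 (fully open); "linear": the shift along the world's x, y, z as a fraction of full scale, a list of three; "turn": the turn about the world's z as a fraction of full scale. In form: [{"grip": grip, "linear": [dx, dy, dz], "turn": turn}, ...]. A call has 1 to 8 rows; each row is the pose to reach, as a shift and turn from the pose commanded when the call began; what a row does not reach only later rows make up. Full scale, the value 1, is 0.5 m for a shift and 120 degrees for a turn. A row lasts 1/10 s, in which the tool goes at most 50 mm and 8.59 degrees, less where a joint would pass 70% of its speed; a pose out of reach is approached as far as the arm can. A call with a number of a shift or a turn outside -1 to 1 is refused whole. A call with a gripper value outside its range is refused whole. The fingers move at their own pace and stop on an object; "force" is the grip in N (left out, the last holds). Time passes only in rows, so rows that repeat a pose let the fingers close. It gives the time, the measured TCP pose, the force and the opening at its end, in the units of the state.
- bot.sense(): the state, without advancing time (a new reading comes with each control period).
- bot.read_camera(name): name is "scene" or "side" or "wrist"; returns the picture (400x640x3 uint8, red, green, blue); there is no depth.
- bot.camera_info(name): a dict with "camera_matrix" (3x3 intrinsics, pixels), "rvec" (rotation vector, rad) and "tvec" (3), from world to camera coordinates, as OpenCV has them; the wrist camera has in their place "hand_eye" (4x4, takes a point from camera to tool coordinates, whose origin is the TCP and whose axes are the tool frame's). Camera axes: x right, y down, z forward; pixel columns grow to the right and rows downward; lengths in m; the calibration is good to about 2 mm. A picture is of the moment at which its call begins: read the wrist's pose just before it. camera_info takes no time and is no camera call.
- bot.close_job(): hands the job in, once; it reports no verdict.
The state is a dict: "time_s": time; "joint_positions": joint angles; "joint_vel": joint speeds; "tau": joint torques, N m; "ee_pos": TCP position; "tcp_rot": TCP orientation; "ft_force": force on the tool from outside, world axes, zero at the start; "moment": the same for the moment, N m; "opening": finger opening in m.
Only numpy, scipy, OpenCV 4.12 (cv2) and the standard library are available. Lean on these libraries where they do the work, as an engineer would, in place of code of your own. Each camera call takes 0.05 s, during which the arm holds its last target. There are 200 camera calls.

## Working session

There is one attempt and no reset: what is moved stays moved. The work goes in short steps, Python scripts to look and compute and a tool call to move; the robot and the scene stay as the last step left them, time stands still between calls to the robot, and variables do not carry over. Pictures are saved under pics/ and viewed, about 8 in all and at most 12, crops included, and the job is handed in when it is done.

Besides the shell and the picture viewer there is one more tool, called by a JSON object that holds its "api" and its "payload", one argument or row to a line. send_rows: Moves the arm, as the interface text tells. Shift numbers are shares of 0.5 m and turn numbers shares of 120 degrees, none past 1 either way. Its arguments: {"type":"object","properties":{"plan":{"type":"array","items":{"type":"object","properties":{"grip":{"type":"number"},"linear":{"type":"array","items":{"type":"number","minimum":-1,"maximum":1}},"turn":{"type":"number","minimum":-1,"maximum":1}}}},"force":{"type":"number"}},"required":["plan"]}

```bash
mkdir -p pics; ls
python3 - <<'E'
from workcell import bot
import cv2,numpy as np
print(bot.sense(), bot.grasp_offset)
for n in ("scene","side","wrist"):
    i=bot.camera_info(n); print(n,i)
    cv2.imwrite(f"pics/{n}0.png",bot.read_camera(n)[:,:,::-1])
E
```

```text
pics
{'time_s': 0.0, 'joint_positions': array([-7.03165210e-02,  5.28459049e-02,  1.40176359e+00, -1.74156482e-06,
        1.68860801e+00, -7.02771690e-02]), 'joint_vel': array([-4.77807086e-04,  6.70061667e-04, -2.40717492e-03, -1.87355150e-05,
        1.87370599e-04, -7.71443461e-04]), 'tau': array([ 8.02730119e-04, -3.81666934e+01, -3.60182977e+01,  8.43031398e-05,
        6.19437444e-03, -2.66336252e-05]), 'ee_pos': array([5.24966039e-01, 1.64823266e-05, 4.03847804e-01]), 'tcp_rot': array([5.37250130e-05, 7.07679641e-01, 2.57552014e-05, 7.06533454e-01]), 'ft_force': array([ 0.00325565, -0.49824001,  0.32151326]), 'moment': array([ 0.05860444,  0.04035409, -0.05600963]), 'opening': 0.08544720927541996} 0.1547
scene {'camera_matrix': array([[374.64025129,   0.        , 322.11119599],
       [  0.        , 374.64025129, 205.11916862],
       [  0.        ,   0.        ,   1.        ]]), 'rvec': array([ 0.93038698,  2.38416366, -1.20102906]), 'tvec': array([ 0.40192126, -0.05723507,  1.26858753])}
side {'camera_matrix': array([[397.55783603,   0.        , 313.48304448],
       [  0.        , 397.55783603, 202.50408691],
       [  0.        ,   0.        ,   1.        ]]), 'rvec': array([ 0.29020164, -2.61429424,  1.47161638]), 'tvec': array([0.4246603 , 0.20859359, 0.93357203])}
wrist {'camera_matrix': array([[311.79333932,   0.        , 323.06909029],
       [  0.        , 311.79333932, 202.55714529],
       [  0.        ,   0.        ,   1.        ]]), 'hand_eye': array([[ 3.37807441e-04, -3.20801043e-01,  9.47146544e-01,
         3.13037165e-02],
       [-4.85649039e-04, -9.47146539e-01, -3.20800868e-01,
         8.21236197e-02],
       [ 9.99999825e-01, -3.51611889e-04, -4.75749867e-04,
         1.41025989e-04],
       [ 0.00000000e+00,  0.00000000e+00,  0.00000000e+00,
         1.00000000e+00]])}
```

View pics/scene0.png

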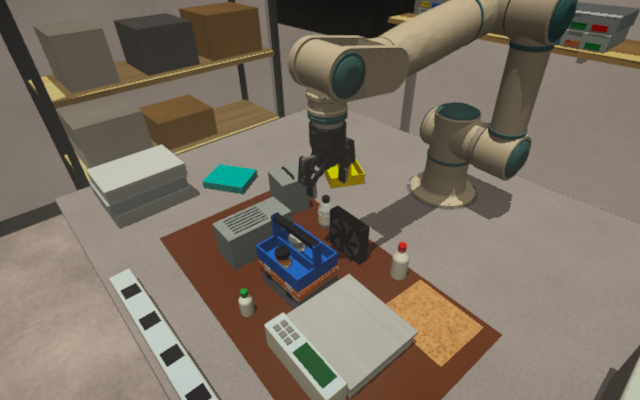

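View pics/side0.png

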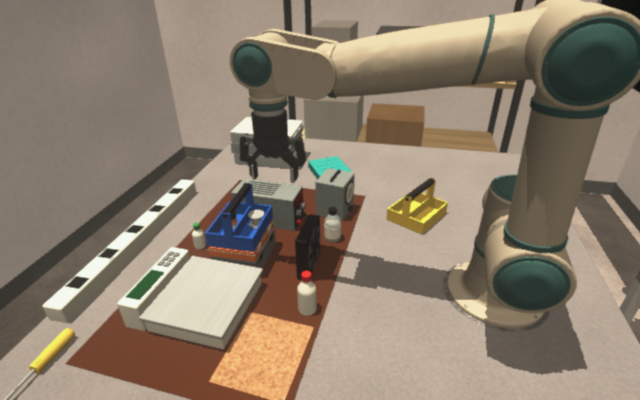

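View pics/wrist0.png

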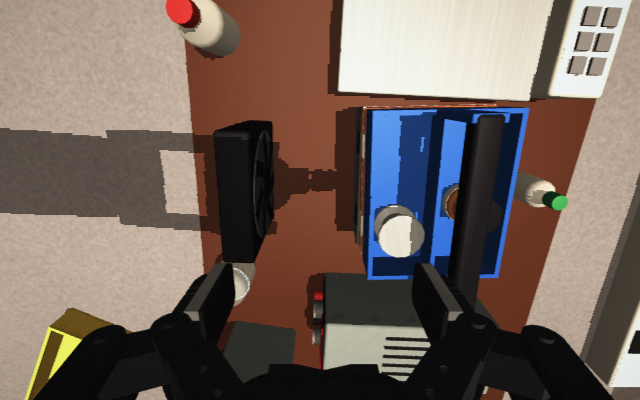

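The stack sits ahead of the robot, with the scale on its +y side and the PSU on its −y side. The pad is in front of the scale, with the fan and the white bottle close by. In the wrist view the caddy rim corners are near (368,110), (528,108), (500,277) and (371,279), and the handle runs from (490,115) to (464,300).

```bash
cat > h.py <<'E'
import cv2,numpy as np
from scipy.spatial.transform import Rotation as R
from workcell import bot
def cam(name,s=None):
    i=bot.camera_info(name);K=i["camera_matrix"]
    if name=="wrist":
        s=s or bot.sense();T=np.eye(4);T[:3,:3]=R.from_quat(s["tcp_rot"]).as_matrix();T[:3,3]=s["ee_pos"]
        T=T@i["hand_eye"];return K,T[:3,:3],T[:3,3]
    Rw=cv2.Rodrigues(np.array(i["rvec"]))[0];return K,Rw.T,-Rw.T@i["tvec"]
def px(c,p,z):
    K,Rc,o=c;d=(np.c_[np.atleast_2d(p).astype(float),np.ones(len(np.atleast_2d(p)))]@np.linalg.inv(K).T)@Rc.T
    return (o+d*((z-o[2])/d[:,2])[:,None])[:,:2].round(4)
def quad(c,mask,z):
    m=cv2.morphologyEx(mask,cv2.MORPH_OPEN,np.ones((5,5)));n,l,st,_=cv2.connectedComponentsWithStats(m)
    k=1+st[1:,4].argmax();cn=max(cv2.findContours((l==k).astype(np.uint8),0,1)[0],key=cv2.contourArea)
    w=px(c,cn[:,0,:],z).astype(np.float32);return cv2.minAreaRect(w),w
E
python3 - <<'E'
from h import *
w,s,d=cam("wrist"),cam("scene"),cam("side")
print("rim",px(w,[(368,110),(528,108),(500,277),(371,279)],.123).tolist())
print("bar",px(w,[(490,115),(464,300)],.186).tolist())
print("plat w",px(w,[(338,93),(551,97)],.05).tolist())
print("plat s",px(s,[(346,278),(415,332),(352,386)],.05).tolist())
print("psu w",px(w,[(326,320)],.105).tolist(), "psu s",px(s,[(216,227),(228,264),(279,200)],.105).tolist())
print("fan",px(w,[(215,131),(272,122),(222,262)],.12).tolist())
print("bottle",px(s,[(403,246)],.105).tolist(),px(d,[(307,275)],.105).tolist(),"wristcap",px(w,[(182,10)],.105).tolist())
print("green",px(w,[(558,202)],.075).tolist())
for n,c in(("scene",s),("side",d)):
    im=cv2.imread(f"pics/{n}0.png");hsv=cv2.cvtColor(im,cv2.COLOR_BGR2HSV)
    m=cv2.inRange(hsv,(8,70,150),(22,255,255)); m[:, :200]=0; m[:270]=0
    print("pad",n,quad(c,m,.003)[0])
E
```

```text
rim [[0.5592, 0.0727], [0.6817, 0.0741], [0.6873, -0.0746], [0.5688, -0.0768]]
bar [[0.6211, 0.0723], [0.6243, -0.0538]]
plat w [[0.5392, 0.0858], [0.7479, 0.0821]]
plat s [[0.5542, 0.0967], [0.5549, 0.2958], [0.7302, 0.2866]]
psu w [[0.5276, -0.1374]] psu s [[0.7109, -0.2162], [0.7568, -0.081], [0.5226, -0.1999]]
fan [[0.4388, 0.0566], [0.4845, 0.0635], [0.4321, -0.0609]]
bottle [[0.4199, 0.152]] [[0.4128, 0.1519]] wristcap [[0.4189, 0.144]]
green [[0.761, -0.018]]
pad scene ((0.4707277715206146, 0.28016212582588196), (0.18003782629966736, 0.14999444782733917), 85.6929702758789)
pad side ((0.4711800515651703, 0.28003379702568054), (0.1827988177537918, 0.15168847143650055), 85.65006256103516)
```

The pad centre is about (0.471, 0.280), yaw about −4.3°. The caddy is about (0.623, −0.001), yaw about +2.5°. I'll go over the handle and descend.

{"api": "send_rows", "payload": {
  "plan": [
    {"grip":1,"linear":[0.1,0,0],"turn":0.02},
    {"grip":1,"linear":[0.196,-0.002,0],"turn":0.02},
    {"grip":1,"linear":[0.196,-0.002,0],"turn":0.02},
    {"grip":1,"linear":[0.196,-0.002,-0.07],"turn":0.02},
    {"grip":1,"linear":[0.196,-0.002,-0.14],"turn":0.02},
    {"grip":1,"linear":[0.196,-0.002,-0.15],"turn":0.02},
    {"grip":1,"linear":[0.196,-0.002,-0.15],"turn":0.02}
  ],
  "force": 50
}}

```text
time_s: 0.85
ee_pos: [0.6227, -0.001, 0.3292]
tcp_rot: [-0.015, 0.708, 0.015, 0.706]
ft_force: [-0.6, -0.3, 0.2]
opening: 0.0853
```

Run:
```python
from h import *
cv2.imwrite("pics/side1.png",bot.read_camera("side")[130:300,140:380,::-1].repeat(3,0).repeat(3,1)); cv2.imwrite("pics/wrist1.png",bot.read_camera("wrist")[:,:,::-1])
```

```text
(no output)
```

View pics/wrist1.png

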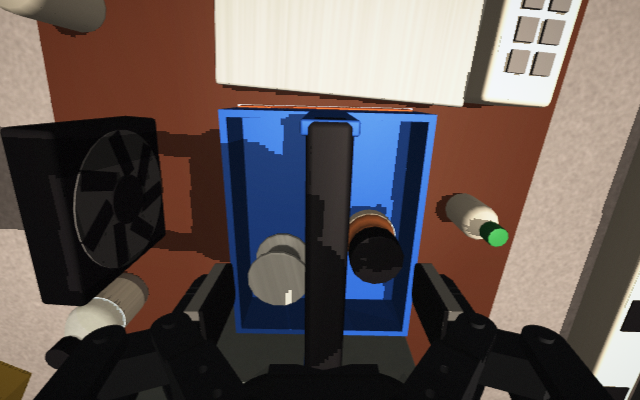

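The fingers straddle the handle, with the bar at about column 325 and centred between the pads. I'll grip and lift.

{"api": "send_rows", "payload": {
  "plan": [
    {"grip":0,"linear":[0,0,0],"turn":0},
    {"grip":0,"linear":[0,0,0],"turn":0},
    {"grip":0,"linear":[0,0,0],"turn":0},
    {"grip":0,"linear":[0,0,0],"turn":0},
    {"grip":0,"linear":[0,0,0],"turn":0},
    {"grip":0,"linear":[0,0,0],"turn":0},
    {"grip":0,"linear":[0,0,0.02],"turn":0},
    {"grip":0,"linear":[0,0,0.06],"turn":0}
  ],
  "force": 60
}}

```text
time_s: 1.75
ee_pos: [0.6227, -0.001, 0.3572]
tcp_rot: [-0.015, 0.709, 0.015, 0.705]
ft_force: [0.3, -0.6, -4.9]
opening: 0.0172
```

Run:
```python
from h import *
s=bot.sense();w=cam("wrist",s);print(s["ee_pos"],s["ft_force"],s["moment"],s["opening"])
s1=dict(s);s1["ee_pos"]=np.array([.6227,-.001,.3292]);s1["tcp_rot"]=np.array([-.015,.708,.015,.706]);w1=cam("wrist",s1)
print("rim",px(w1,[(219,110),(436,117),(410,335),(240,333)],.123).tolist())
print("plat",px(w1,[(216,83),(465,106)],.05).tolist())
cv2.imwrite("pics/wrist2.png",bot.read_camera("wrist")[:,:,::-1]); cv2.imwrite("pics/side2.png",bot.read_camera("side")[:,:,::-1])
```

```text
[ 0.62268779 -0.00097112  0.35723326] [ 0.32922754 -0.61540439 -4.85637609] [ 0.01109126 -0.0339847   0.01842486] 0.017154336062238554
rim [[0.563, 0.072], [0.6802, 0.0733], [0.6852, -0.0721], [0.5678, -0.0757]]
plat [[0.5385, 0.0875], [0.7263, 0.0791]]
```

Caddy lifted, with 4.9 N on the wrist. I'll carry it over the scale to the pad, gently.

{"api": "send_rows", "payload": {
  "plan": [
    {"grip":0,"linear":[0,0,0.03],"turn":0},
    {"grip":0,"linear":[0,0,0.07],"turn":0},
    {"grip":0,"linear":[0,0.02,0.1],"turn":0},
    {"grip":0,"linear":[0,0.06,0.1],"turn":-0.01},
    {"grip":0,"linear":[0,0.11,0.1],"turn":-0.02},
    {"grip":0,"linear":[0,0.17,0.1],"turn":-0.03},
    {"grip":0,"linear":[0,0.23,0.1],"turn":-0.04},
    {"grip":0,"linear":[-0.01,0.29,0.1],"turn":-0.054}
  ]
}}

```text
time_s: 2.65
ee_pos: [0.6179, 0.1459, 0.4095]
tcp_rot: [0.025, 0.707, -0.025, 0.706]
ft_force: [0.3, 0.1, -4.6]
opening: 0.0172
```

{"api": "send_rows", "payload": {
  "plan": [
    {"grip":0,"linear":[-0.03,0.06,0],"turn":0},
    {"grip":0,"linear":[-0.07,0.11,0],"turn":0},
    {"grip":0,"linear":[-0.12,0.16,0],"turn":0},
    {"grip":0,"linear":[-0.17,0.21,0],"turn":0},
    {"grip":0,"linear":[-0.22,0.25,0],"turn":0},
    {"grip":0,"linear":[-0.26,0.267,0],"turn":0},
    {"grip":0,"linear":[-0.285,0.272,0],"turn":0},
    {"grip":0,"linear":[-0.295,0.272,0],"turn":0}
  ]
}}

```text
time_s: 3.45
ee_pos: [0.4695, 0.2805, 0.4101]
tcp_rot: [0.025, 0.707, -0.025, 0.707]
ft_force: [-0.2, -0.6, -4.7]
opening: 0.0171
```

Run:
```python
from h import *
s=bot.sense();print(s["ee_pos"],R.from_quat(s["tcp_rot"]).as_matrix()[:,2],s["ft_force"],s["opening"])
cv2.imwrite("pics/side3.png",bot.read_camera("side")[:,:,::-1])
```

```text
[0.46948267 0.28053569 0.41008965] [ 9.97558036e-01 -6.98419876e-02  2.46231510e-04] [-0.18407466 -0.64297636 -4.74755226] 0.017072800285905573
```

View pics/side3.png

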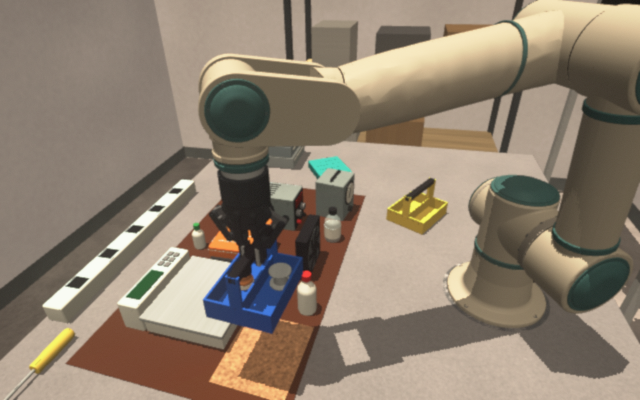

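The caddy hangs level above the pad with its contents inside. I'll lower it to just above contact and check the force.

{"api": "send_rows", "payload": {
  "plan": [
    {"grip":0,"linear":[0,0,-0.03],"turn":0},
    {"grip":0,"linear":[0,0,-0.09],"turn":0},
    {"grip":0,"linear":[0,0,-0.16],"turn":0},
    {"grip":0,"linear":[0,0,-0.23],"turn":0},
    {"grip":0,"linear":[0,0,-0.28],"turn":0},
    {"grip":0,"linear":[0,0,-0.305],"turn":0},
    {"grip":0,"linear":[0,0,-0.316],"turn":0},
    {"grip":0,"linear":[0,0,-0.32],"turn":0}
  ]
}}

```text
time_s: 4.3
ee_pos: [0.4711, 0.2799, 0.2502]
tcp_rot: [0.026, 0.706, -0.025, 0.707]
ft_force: [-0.1, 0.1, -2.8]
opening: 0.017
```

{"api": "send_rows", "payload": {
  "plan": [
    {"grip":0,"linear":[0,0,-0.002],"turn":0},
    {"grip":0,"linear":[0,0,-0.002],"turn":0}
  ]
}}

```text
time_s: 4.5
ee_pos: [0.471, 0.2801, 0.2501]
tcp_rot: [0.026, 0.706, -0.025, 0.708]
ft_force: [-0.1, -1.2, -1.8]
opening: 0.0169
```

Contact confirmed, as the force has fallen off. I'll release, rise, and then look at the stack and scale from above.

{"api": "send_rows", "payload": {
  "plan": [
    {"grip":1,"linear":[0,0,0],"turn":0},
    {"grip":1,"linear":[0,0,0],"turn":0},
    {"grip":1,"linear":[0,0,0],"turn":0},
    {"grip":1,"linear":[0,0,0],"turn":0},
    {"grip":1,"linear":[0,0,0],"turn":0},
    {"grip":1,"linear":[0,0,0.06],"turn":0},
    {"grip":1,"linear":[0,0,0.15],"turn":0},
    {"grip":1,"linear":[0,0,0.25],"turn":0}
  ]
}}

```text
time_s: 5.3
ee_pos: [0.4702, 0.2799, 0.374]
tcp_rot: [0.025, 0.708, -0.026, 0.706]
ft_force: [0.7, 0.3, 0.5]
opening: 0.0859
```

{"api": "send_rows", "payload": {
  "plan": [
    {"grip":1,"linear":[0.05,-0.09,0.1],"turn":0.01},
    {"grip":1,"linear":[0.1,-0.18,0.15],"turn":0.02},
    {"grip":1,"linear":[0.16,-0.27,0.17],"turn":0.03},
    {"grip":1,"linear":[0.22,-0.36,0.18],"turn":0.036},
    {"grip":1,"linear":[0.26,-0.44,0.18],"turn":0.036},
    {"grip":1,"linear":[0.3,-0.52,0.18],"turn":0.036},
    {"grip":1,"linear":[0.3,-0.56,0.18],"turn":0.036},
    {"grip":1,"linear":[0.3,-0.56,0.18],"turn":0.036}
  ]
}}

```text
time_s: 6.1
ee_pos: [0.6215, -0.005, 0.4627]
tcp_rot: [0.0, 0.707, -0.001, 0.707]
ft_force: [-0.7, -0.6, -0.7]
opening: 0.0854
```

Run:
```python
from h import *
s=bot.sense();print(s["ee_pos"],s["tcp_rot"])
np.save("s4.npy",np.r_[s["ee_pos"],s["tcp_rot"]])
cv2.imwrite("pics/wrist4.png",bot.read_camera("wrist")[:,:,::-1]);cv2.imwrite("pics/side4.png",bot.read_camera("side")[:,:,::-1]);cv2.imwrite("pics/scene4.png",bot.read_camera("scene")[:,:,::-1])
```

```text
[ 0.62154918 -0.00503297  0.46269165] [ 3.20202418e-04  7.07489105e-01 -1.20701083e-03  7.06723147e-01]
```

View pics/wrist4.png

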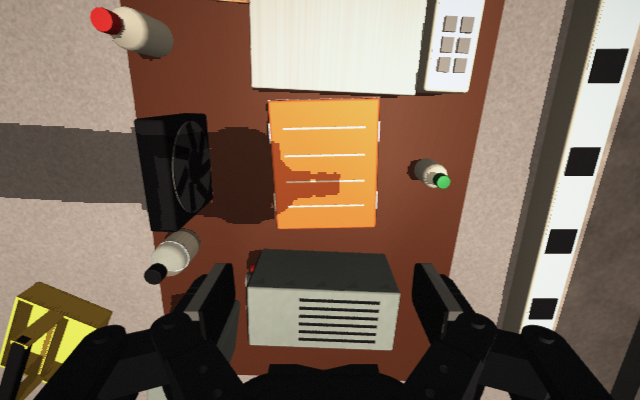

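View pics/side4.png

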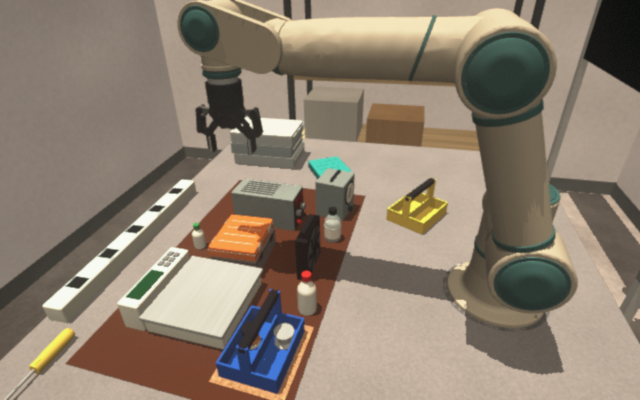

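The caddy stands on the pad with its contents. In the wrist view the orange lid has corners (269,100), (379,98), (375,227) and (280,228). The platform's near edge runs from (252,88) to (416,94), and the PSU's top edge lies near row 290.

Run:
```python
from h import *
a=np.load("s4.npy");w=cam("wrist",dict(ee_pos=a[:3],tcp_rot=a[3:]));d=cam("side");sc=cam("scene")
im=cv2.imread("pics/wrist4.png");hsv=cv2.cvtColor(im,cv2.COLOR_BGR2HSV)
m=cv2.inRange(hsv,(5,120,120),(22,255,255));m[:,:240]=0;m[:90]=0;m[240:]=0
r,p=quad(w,m,.083);print("orange",r)
print("lid",px(w,[(269,100),(379,98),(376,227),(279,229)],.083).tolist())
print("plat near edge",px(w,[(252,88),(416,94)],.05).tolist(),"left edge",px(w,[(252,0)],.05),"right",px(w,[(427,0)],.05).tolist())
print("psu top",px(w,[(248,290),(398,293),(258,250),(384,256)],.105).tolist())
# platform quad by brightness
for n,c in(("side",d),("scene",sc)):
    im=cv2.imread(f"pics/{n}4.png");hsv=cv2.cvtColor(im,cv2.COLOR_BGR2HSV)
    seed=(205,290) if n=="side" else (350,325)
    b=cv2.bilateralFilter(im,7,30,5);ff=np.zeros((402,642),np.uint8)
    cv2.floodFill(b,ff,seed,0,(7,)*3,(7,)*3,4|(255<<8)|cv2.FLOODFILL_FIXED_RANGE*0|cv2.FLOODFILL_MASK_ONLY)
    q,p=quad(c,ff[1:-1,1:-1],.05);print(n,q)
    cv2.imwrite(f"pics/ff_{n}.png",ff)
```

```text
orange ((0.6603806018829346, 0.003366798162460327), (0.1601848602294922, 0.2594068944454193), 89.83756256103516)
lid [[0.5639, 0.0737], [0.6806, 0.0754], [0.6851, -0.0728], [0.5674, -0.0752]]
plat near edge [[0.5397, 0.0865], [0.7286, 0.0795]] left edge [[0.5463 0.1739]] right [[0.7315, 0.1734]]
psu top [[0.529, -0.1466], [0.7126, -0.1512], [0.545, -0.0922], [0.6924, -0.1003]]
side ((0.637713611125946, 0.19073006510734558), (0.20662158727645874, 0.18414056301116943), 87.12944030761719)
scene ((0.6608866453170776, 0.18867255747318268), (0.20637398958206177, 0.23218980431556702), 87.11473846435547)
```

Orange case: about (0.624, 0.000), yaw +1.5°. Scale: about (0.638, 0.1895), yaw about −2.6°. The channel spans y −0.149 to −0.075. Next I'll lower partly open fingers into it.

{"api": "send_rows", "payload": {
  "plan": [
    {"grip":0.7,"linear":[0.005,-0.07,0],"turn":0.01},
    {"grip":0.7,"linear":[0.005,-0.15,0],"turn":0.01},
    {"grip":0.7,"linear":[0.005,-0.214,0],"turn":0.01},
    {"grip":0.7,"linear":[0.005,-0.214,-0.05],"turn":0.01},
    {"grip":0.7,"linear":[0.005,-0.214,-0.13],"turn":0.01},
    {"grip":0.7,"linear":[0.005,-0.214,-0.21],"turn":0.01},
    {"grip":0.7,"linear":[0.005,-0.214,-0.26],"turn":0.01},
    {"grip":0.7,"linear":[0.005,-0.214,-0.26],"turn":0.01}
  ]
}}

```text
time_s: 7.05
ee_pos: [0.6224, -0.1051, 0.3291]
tcp_rot: [-0.009, 0.71, 0.01, 0.704]
ft_force: [-0.7, 0.5, -0.9]
opening: 0.0598
```

Run:
```python
from h import *
s=bot.sense();print(s["ee_pos"],s["tcp_rot"],s["opening"])
cv2.imwrite("pics/wrist5.png",bot.read_camera("wrist")[:,:,::-1])
```

```text
[ 0.62239167 -0.10514871  0.32910894] [-0.00890693  0.70980433  0.01043668  0.70426526] 0.059804073723763014
```

View pics/wrist5.png

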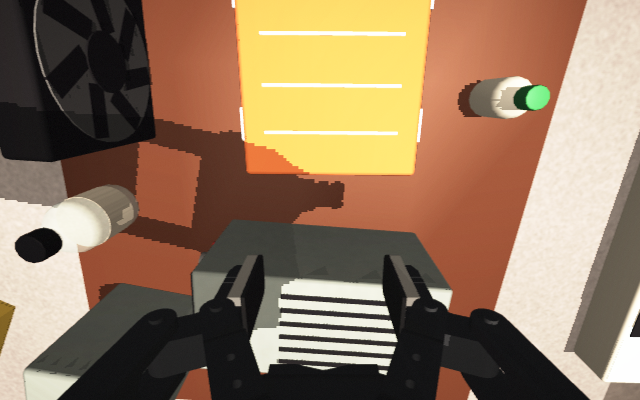

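The case's end edge is at row 173 and the PSU's top +y edge at about row 280. I'll check the channel from this closer view before descending.

Run:
```python
from h import *
w=cam("wrist")
print("psu top",px(w,[(193,272),(451,290)],.105).tolist(),"psu foot",px(w,[(236,221),(414,234)],0).tolist())
print("orange end",px(w,[(248,173),(413,174)],.083).tolist())
print("tips",px(w,[(262,256),(245,290),(385,256),(400,290)],.163).tolist())
```

```text
psu top [[0.5296, -0.1449], [0.7172, -0.1546]] psu foot [[0.5322, -0.1478], [0.7191, -0.1573]]
orange end [[0.5675, -0.0762], [0.6857, -0.0736]]
tips [[0.5918, -0.0989], [0.5823, -0.1189], [0.6529, -0.0971], [0.6624, -0.1166]]
```

Clear on both sides (fingertips y −0.097 to −0.118). I'll descend to pushing height and approach.

{"api": "send_rows", "payload": {
  "plan": [
    {"grip":0.7,"linear":[0,0,-0.06],"turn":0},
    {"grip":0.7,"linear":[0,0,-0.13],"turn":0},
    {"grip":0.7,"linear":[0,0,-0.18],"turn":0},
    {"grip":0.7,"linear":[0,0,-0.196],"turn":0},
    {"grip":0.7,"linear":[0,0.01,-0.196],"turn":0},
    {"grip":0.7,"linear":[0,0.02,-0.196],"turn":0},
    {"grip":0.7,"linear":[0,0.03,-0.196],"turn":0}
  ]
}}

```text
time_s: 7.8
ee_pos: [0.6236, -0.0914, 0.2385]
tcp_rot: [-0.009, 0.706, 0.009, 0.709]
ft_force: [-0.1, -0.2, -1.0]
opening: 0.0598
```

{"api": "send_rows", "payload": {
  "plan": [
    {"grip":0.7,"linear":[0,0.01,0],"turn":0},
    {"grip":0.7,"linear":[0.001,0.02,0],"turn":0},
    {"grip":0.7,"linear":[0.002,0.03,0],"turn":0},
    {"grip":0.7,"linear":[0.003,0.04,0],"turn":-0.002},
    {"grip":0.7,"linear":[0.004,0.05,0],"turn":-0.004}
  ]
}}

```text
time_s: 8.3
ee_pos: [0.6251, -0.0668, 0.2359]
tcp_rot: [-0.006, 0.707, 0.006, 0.707]
ft_force: [0.1, -3.0, 2.0]
opening: 0.0598
```

Run:
```python
from h import *
s=bot.sense();w=cam("wrist",s);print(s["ee_pos"],s["tcp_rot"],s["ft_force"],s["moment"])
cv2.imwrite("pics/wrist6.png",bot.read_camera("wrist")[:,:,::-1])
```

```text
[ 0.62505322 -0.06678129  0.23590318] [-0.00583681  0.70701246  0.00560387  0.7071548 ] [ 0.07042206 -3.00799171  2.02684874] [-0.44669777  0.10630082  0.02678908]
```

View pics/wrist6.png

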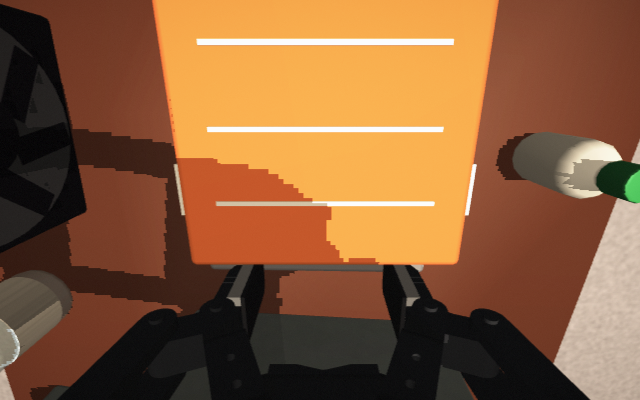

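The case is sliding with a 3 N push and both fingers are on its end face, with the lid edge at row 264. I'll continue, easing it round to the scale's yaw and a little lower.

{"api": "send_rows", "payload": {
  "plan": [
    {"grip":0.7,"linear":[0.002,0.02,-0.004],"turn":-0.003},
    {"grip":0.7,"linear":[0.004,0.045,-0.008],"turn":-0.006},
    {"grip":0.7,"linear":[0.006,0.075,-0.01],"turn":-0.01},
    {"grip":0.7,"linear":[0.008,0.105,-0.01],"turn":-0.014},
    {"grip":0.7,"linear":[0.01,0.135,-0.01],"turn":-0.018},
    {"grip":0.7,"linear":[0.012,0.165,-0.01],"turn":-0.022},
    {"grip":0.7,"linear":[0.014,0.19,-0.01],"turn":-0.025},
    {"grip":0.7,"linear":[0.016,0.21,-0.01],"turn":-0.027}
  ]
}}

```text
time_s: 9.15
ee_pos: [0.6328, 0.0396, 0.2299]
tcp_rot: [0.014, 0.708, -0.014, 0.706]
ft_force: [-0.1, -1.1, -0.8]
opening: 0.0596
```

{"api": "send_rows", "payload": {
  "plan": [
    {"grip":0.7,"linear":[0.001,0.02,0],"turn":-0.001},
    {"grip":0.7,"linear":[0.002,0.04,0],"turn":-0.002},
    {"grip":0.7,"linear":[0.003,0.06,0],"turn":-0.002},
    {"grip":0.7,"linear":[0.004,0.08,0],"turn":-0.002},
    {"grip":0.7,"linear":[0.004,0.09,0],"turn":-0.002},
    {"grip":0.7,"linear":[0.004,0.095,0],"turn":-0.002},
    {"grip":0.7,"linear":[0.004,0.095,0],"turn":-0.002}
  ]
}}

```text
time_s: 9.85
ee_pos: [0.635, 0.0858, 0.2309]
tcp_rot: [0.016, 0.707, -0.015, 0.707]
ft_force: [-0.0, -0.1, 0.2]
opening: 0.0596
```

Run:
```python
from h import *
s=bot.sense();print(s["ee_pos"],s["tcp_rot"],s["ft_force"]);np.save("s7.npy",np.r_[s["ee_pos"],s["tcp_rot"]])
a=bot.read_camera("wrist")[:,:,::-1];b=bot.read_camera("side")[:,:,::-1];cv2.imwrite("pics/wrist7.png",a);cv2.imwrite("pics/side7.png",b)
c=np.vstack([cv2.resize(a,(480,300)),cv2.resize(b[170:370,80:400],(480,300))]);cv2.imwrite("pics/both7.png",c)
```

```text
[0.63502464 0.08584901 0.23085674] [ 0.01560125  0.70681791 -0.01529446  0.70705807] [-0.01966311 -0.09409432  0.1873186 ]
```

View pics/both7.png

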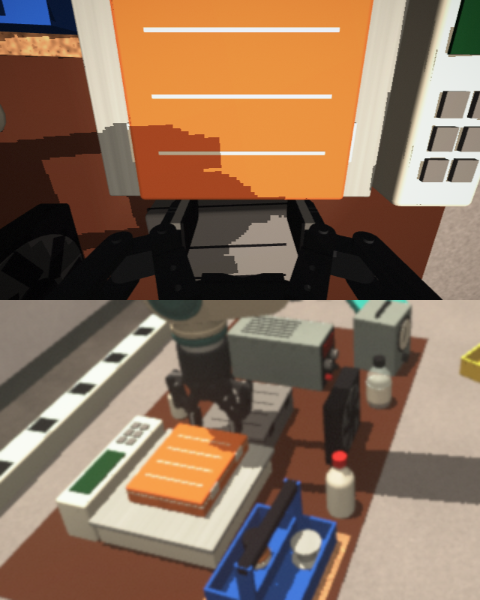

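The case is on the platform and nearly in place. Next I'll measure the remaining distance.

Run:
```python
from h import *
a=np.load("s7.npy");w=cam("wrist",dict(ee_pos=a[:3],tcp_rot=a[3:]));d=cam("side")
print("lid end",px(w,[(188,265),(471,263)],.080).tolist())
im=cv2.imread("pics/wrist7.png");hsv=cv2.cvtColor(im,cv2.COLOR_BGR2HSV)
for r in(20,100,200):
    m=np.where((hsv[r,:,0]<20)&(hsv[r,:,1]>150)&(hsv[r,:,2]>140))[0];m=m[(m>130)&(m<530)]
    e=px(w,[(m[0],r),(m[-1],r)],.080); print(r,m[0],m[-1],e.tolist(),e.mean(0))
    g=np.abs(np.diff(cv2.GaussianBlur(im,(5,5),0)[r].astype(int).sum(1)));k=[i for i in range(60,560) if g[i]>25 and g[i]==g[max(0,i-4):i+5].max()]
    print("edges",[(i,px(w,[(i,r)],.05)[0].tolist()) for i in k if not m[0]+3<i<m[-1]-3])
im=cv2.imread("pics/side7.png");hsv=cv2.cvtColor(im,cv2.COLOR_BGR2HSV)
m=cv2.inRange(hsv,(5,150,150),(22,255,255));m[:,:150]=0;m[:,250:]=0;m[:240]=0;m[320:]=0
q,p=quad(d,m,.08);print("side lid",q)
```

```text
lid end [[0.5771, 0.1015], [0.6998, 0.097]]
20 150 493 [[0.5814, 0.1951], [0.6972, 0.19]] [0.6393  0.19255]
edges [(65, [0.5312, 0.2036]), (98, [0.5451, 0.203]), (148, [0.5662, 0.202]), (494, [0.7123, 0.1956]), (537, [0.7305, 0.1948]), (538, [0.7309, 0.1947])]
100 162 481 [[0.5801, 0.1695], [0.6962, 0.1644]] [0.63815 0.16695]
edges [(114, [0.5435, 0.1709]), (161, [0.5649, 0.1699]), (481, [0.7106, 0.1635]), (482, [0.7111, 0.1635]), (524, [0.7302, 0.1626])]
200 178 465 [[0.5785, 0.1312], [0.6943, 0.1261]] [0.6364  0.12865]
edges [(134, [0.5412, 0.1229]), (177, [0.5629, 0.122]), (466, [0.7087, 0.1155]), (504, [0.7279, 0.1147]), (540, [0.7461, 0.1139]), (550, [0.7511, 0.1137])]
side lid ((0.6370771527290344, 0.1759691834449768), (0.1567060798406601, 0.12145940959453583), 88.62908935546875)
```

About 15 mm to go, with x and yaw already right.

{"api": "send_rows", "payload": {
  "plan": [
    {"grip":0.7,"linear":[0,0.007,0],"turn":0},
    {"grip":0.7,"linear":[0,0.014,0],"turn":0},
    {"grip":0.7,"linear":[0,0.021,0],"turn":0},
    {"grip":0.7,"linear":[0,0.028,0],"turn":0},
    {"grip":0.7,"linear":[0,0.033,0],"turn":0},
    {"grip":0.7,"linear":[0,0.033,0],"turn":0},
    {"grip":0.7,"linear":[0,0.033,0],"turn":0}
  ]
}}

```text
time_s: 10.65
ee_pos: [0.6349, 0.1024, 0.2305]
tcp_rot: [0.016, 0.707, -0.015, 0.707]
ft_force: [0.4, -0.2, -0.1]
opening: 0.0596
```

```bash
cat > chk.py <<'E'
from h import *
s=bot.sense();w=cam("wrist",s);print(s["ee_pos"],s["ft_force"]);im=bot.read_camera("wrist")[:,:,::-1];cv2.imwrite("pics/wrist8.png",im)
hsv=cv2.cvtColor(im,cv2.COLOR_BGR2HSV);m=((hsv[...,0]<20)&(hsv[...,1]>150)&(hsv[...,2]>140)).astype(np.uint8)
for c in(200,330,440):
    r=np.where(m[150:300,c])[0].max()+150;print("end",c,r,px(w,[(c,r+.5)],.08))
d=cam("side");im=bot.read_camera("side")[:,:,::-1];cv2.imwrite("pics/side8.png",im);hsv=cv2.cvtColor(im,cv2.COLOR_BGR2HSV)
m=cv2.inRange(hsv,(5,150,190),(22,255,255));m[:,:150]=0;m[:,250:]=0;m[:240]=0;m[330:]=0
print("side lid",quad(d,m,.08)[0])
E
python3 chk.py
```

```text
[0.63490875 0.10241746 0.23052256] [ 0.36196373 -0.20189109 -0.10992083]
end 200 264 [[0.5823 0.1183]]
end 330 264 [[0.6385 0.1158]]
end 440 266 [[0.6862 0.1127]]
side lid ((0.6373592615127563, 0.21233321726322174), (0.11063750833272934, 0.11658663302659988), 87.45789337158203)
```

The case centre is about (0.638, 0.1905), within about 1 mm of target. I'll back off, rise and look at the grey case and the platform from above.

{"api": "send_rows", "payload": {
  "plan": [
    {"grip":0.7,"linear":[0,-0.03,0],"turn":0},
    {"grip":0.7,"linear":[0,-0.06,0],"turn":0},
    {"grip":0.7,"linear":[0,-0.08,0.06],"turn":0},
    {"grip":0.7,"linear":[0,-0.1,0.16],"turn":0.01},
    {"grip":0.7,"linear":[-0.01,-0.13,0.26],"turn":0.02},
    {"grip":1,"linear":[-0.02,-0.165,0.36],"turn":0.024},
    {"grip":1,"linear":[-0.025,-0.165,0.46],"turn":0.024},
    {"grip":1,"linear":[-0.025,-0.165,0.5],"turn":0.024}
  ]
}}

```text
time_s: 11.55
ee_pos: [0.6213, 0.0173, 0.4867]
tcp_rot: [-0.002, 0.705, 0.001, 0.71]
ft_force: [0.4, 0.7, -0.6]
opening: 0.0852
```

{"api": "send_rows", "payload": {
  "plan": [
    {"grip":1,"linear":[0,0,0],"turn":0},
    {"grip":1,"linear":[0,0,0],"turn":0}
  ]
}}

```text
time_s: 11.75
ee_pos: [0.6224, 0.0183, 0.4807]
tcp_rot: [-0.002, 0.707, 0.002, 0.707]
ft_force: [-0.1, -0.2, -0.4]
opening: 0.0853
```

Run:
```python
from h import *
s=bot.sense();print(s["ee_pos"],s["tcp_rot"]);np.save("s9.npy",np.r_[s["ee_pos"],s["tcp_rot"]])
cv2.imwrite("pics/wrist9.png",bot.read_camera("wrist")[:,:,::-1]);cv2.imwrite("pics/side9.png",bot.read_camera("side")[:,:,::-1])
```

```text
[0.62242472 0.01832838 0.4807169 ] [-0.00185248  0.70687756  0.00178083  0.70733126]
```

View pics/wrist9.png

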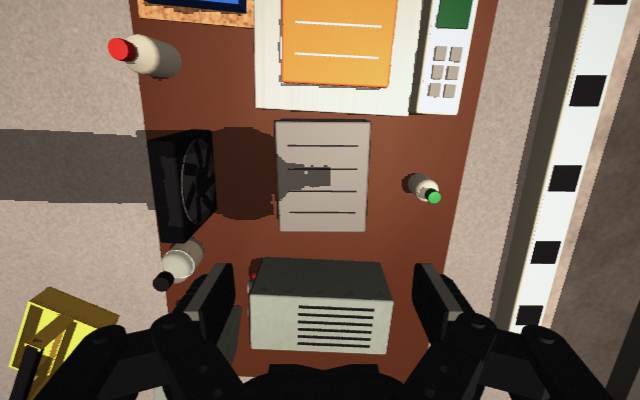

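The grey lid's corners are at (276,120), (371,121), (365,231) and (281,231). The orange case sits on the platform.

Run:
```python
from h import *
a=np.load("s9.npy");w=cam("wrist",dict(ee_pos=a[:3],tcp_rot=a[3:]));d=cam("side")
g=px(w,[(276,120),(371,121),(365,231),(281,231)],.053);print("grey",g.tolist(),g.mean(0),cv2.minAreaRect(g.astype(np.float32)))
im=cv2.imread("pics/wrist9.png")
gr=cv2.cvtColor(im,cv2.COLOR_BGR2GRAY)
c=cv2.cornerSubPix(gr,np.float32([(276,120),(371,121),(365,231),(281,231)])[:,None],(5,5),(-1,-1),(3,50,.01))[:,0]
g=px(w,c,.053);print(c.tolist(),g.tolist(),g.mean(0))
print("orange end",px(w,[(283,80),(389,87)],.08).tolist())
print("plat edge",px(w,[(256,106),(409,113)],.05).tolist())
im=cv2.imread("pics/side9.png");hsv=cv2.cvtColor(im,cv2.COLOR_BGR2HSV)
m=cv2.inRange(hsv,(5,150,190),(22,255,255));m[:,:130]=0;m[:,260:]=0;m[:240]=0;m[330:]=0
print("side lid",quad(d,m,.08)[0])
```

```text
grey [[0.5644, 0.0732], [0.6815, 0.0726], [0.6812, -0.0752], [0.5648, -0.0757]] [ 0.622975 -0.001275] ((0.6231488585472107, -0.0010927096009254456), (0.11709795892238617, 0.14890053868293762), 0.15391969680786133)Traceback (most recent call last):
  File "<stdin>", line 6, in <module>
cv2.error: OpenCV(4.12.0) :-1: error: (-5:Bad argument) in function 'cornerSubPix'
> Overload resolution failed:
>  - Layout of the output array corners is incompatible with cv::Mat
>  - Expected Ptr<cv::UMat> for argument 'corners'
```

Run:
```python
from h import *
a=np.load("s9.npy");w=cam("wrist",dict(ee_pos=a[:3],tcp_rot=a[3:]));d=cam("side")
print("orange end",px(w,[(283,80),(389,87)],.08).tolist())
print("plat edge",px(w,[(256,106),(409,113)],.05).tolist())
im=cv2.imread("pics/side9.png");hsv=cv2.cvtColor(im,cv2.COLOR_BGR2HSV)
m=cv2.inRange(hsv,(5,150,190),(22,255,255));m[:,:130]=0;m[:,260:]=0;m[:240]=0;m[330:]=0
print("side lid",quad(d,m,.08)[0])
```

```text
orange end [[0.578, 0.1179], [0.6955, 0.1112]]
plat edge [[0.5402, 0.0895], [0.7283, 0.0822]]
side lid ((0.6363564133644104, 0.19245730340480804), (0.1506034880876541, 0.11653145402669907), 87.31832122802734)
```

The side camera puts the orange case at (0.636, 0.192), yaw −2.7°, against the scale at (0.638, 0.190), −2.8°. That agrees. Now I'll fetch the caddy.

{"api": "send_rows", "payload": {
  "plan": [
    {"grip":1,"linear":[-0.05,0.07,0],"turn":-0.005},
    {"grip":1,"linear":[-0.1,0.155,0],"turn":-0.01},
    {"grip":1,"linear":[-0.15,0.24,0],"turn":-0.02},
    {"grip":1,"linear":[-0.2,0.325,0],"turn":-0.03},
    {"grip":1,"linear":[-0.25,0.41,0],"turn":-0.036},
    {"grip":1,"linear":[-0.28,0.48,0],"turn":-0.036},
    {"grip":1,"linear":[-0.302,0.523,-0.05],"turn":-0.036},
    {"grip":1,"linear":[-0.302,0.523,-0.12],"turn":-0.036}
  ]
}}

```text
time_s: 12.65
ee_pos: [0.47, 0.2835, 0.4203]
tcp_rot: [0.023, 0.706, -0.022, 0.707]
ft_force: [0.1, 0.0, 0.3]
opening: 0.0854
```

{"api": "send_rows", "payload": {
  "plan": [
    {"grip":1,"linear":[0,0,0],"turn":0},
    {"grip":1,"linear":[0,0,0],"turn":0},
    {"grip":1,"linear":[0,0,0],"turn":0}
  ]
}}

```text
time_s: 12.95
ee_pos: [0.4719, 0.2805, 0.4225]
tcp_rot: [0.025, 0.706, -0.024, 0.707]
ft_force: [0.1, 0.0, 0.3]
opening: 0.0858
```

{"api": "send_rows", "payload": {
  "plan": [
    {"grip":1,"linear":[0,0,-0.07],"turn":0},
    {"grip":1,"linear":[0,0,-0.15],"turn":0},
    {"grip":1,"linear":[0,0,-0.23],"turn":0},
    {"grip":1,"linear":[0,0,-0.3],"turn":0},
    {"grip":1,"linear":[0,0,-0.33],"turn":0},
    {"grip":1,"linear":[0,0,-0.343],"turn":0},
    {"grip":1,"linear":[0,0,-0.343],"turn":0}
  ]
}}

```text
time_s: 13.65
ee_pos: [0.4721, 0.2811, 0.2505]
tcp_rot: [0.025, 0.706, -0.024, 0.707]
ft_force: [0.3, -0.2, -0.2]
opening: 0.0852
```

{"api": "send_rows", "payload": {
  "plan": [
    {"grip":0,"linear":[0,0,0],"turn":0},
    {"grip":0,"linear":[0,0,0],"turn":0},
    {"grip":0,"linear":[0,0,0],"turn":0},
    {"grip":0,"linear":[0,0,0],"turn":0},
    {"grip":0,"linear":[0,0,0],"turn":0},
    {"grip":0,"linear":[0,0,0],"turn":0}
  ],
  "force": 60
}}

```text
time_s: 14.25
ee_pos: [0.4717, 0.2811, 0.2498]
tcp_rot: [0.025, 0.706, -0.024, 0.707]
ft_force: [0.8, -0.2, 2.5]
opening: 0.0172
```

{"api": "send_rows", "payload": {
  "plan": [
    {"grip":0,"linear":[0,0,0.02],"turn":0},
    {"grip":0,"linear":[0,0,0.06],"turn":0},
    {"grip":0,"linear":[0,0,0.12],"turn":0},
    {"grip":0,"linear":[0,0,0.19],"turn":0},
    {"grip":0,"linear":[0,0,0.25],"turn":0},
    {"grip":0,"linear":[0,0,0.29],"turn":0},
    {"grip":0,"linear":[0,0,0.32],"turn":0},
    {"grip":0,"linear":[0,0,0.33],"turn":0}
  ]
}}

```text
time_s: 15.05
ee_pos: [0.4714, 0.281, 0.4155]
tcp_rot: [0.025, 0.706, -0.024, 0.707]
ft_force: [-0.6, -0.2, -4.7]
opening: 0.0175
```

{"api": "send_rows", "payload": {
  "plan": [
    {"grip":0,"linear":[0.03,-0.01,0],"turn":0},
    {"grip":0,"linear":[0.08,-0.03,0],"turn":0.005},
    {"grip":0,"linear":[0.13,-0.07,0],"turn":0.01},
    {"grip":0,"linear":[0.18,-0.12,0],"turn":0.015},
    {"grip":0,"linear":[0.23,-0.17,0],"turn":0.02},
    {"grip":0,"linear":[0.27,-0.22,0],"turn":0.025},
    {"grip":0,"linear":[0.29,-0.28,0],"turn":0.03},
    {"grip":0,"linear":[0.302,-0.34,0],"turn":0.039}
  ]
}}

```text
time_s: 15.85
ee_pos: [0.6233, 0.1098, 0.4116]
tcp_rot: [-0.005, 0.709, 0.004, 0.706]
ft_force: [-0.1, -0.8, -4.8]
opening: 0.0169
```

{"api": "send_rows", "payload": {
  "plan": [
    {"grip":0,"linear":[0,-0.06,0],"turn":0},
    {"grip":0,"linear":[0,-0.12,0],"turn":0},
    {"grip":0,"linear":[0,-0.17,0],"turn":0},
    {"grip":0,"linear":[0,-0.205,0],"turn":0},
    {"grip":0,"linear":[0,-0.222,0],"turn":0},
    {"grip":0,"linear":[0,-0.222,0],"turn":0},
    {"grip":0,"linear":[0,-0.222,0],"turn":0}
  ]
}}

```text
time_s: 16.55
ee_pos: [0.6226, 0.0009, 0.4139]
tcp_rot: [-0.005, 0.707, 0.005, 0.707]
ft_force: [0.1, 1.0, -4.4]
opening: 0.0173
```

{"api": "send_rows", "payload": {
  "plan": [
    {"grip":0,"linear":[0,0,-0.03],"turn":0},
    {"grip":0,"linear":[0,0,-0.08],"turn":0},
    {"grip":0,"linear":[0,0,-0.13],"turn":0},
    {"grip":0,"linear":[0,0,-0.18],"turn":0},
    {"grip":0,"linear":[0,0,-0.21],"turn":0},
    {"grip":0,"linear":[0,0,-0.222],"turn":0},
    {"grip":0,"linear":[0,0,-0.226],"turn":0},
    {"grip":0,"linear":[0,0,-0.226],"turn":0}
  ]
}}

```text
time_s: 17.35
ee_pos: [0.6227, 0.0002, 0.3022]
tcp_rot: [-0.005, 0.706, 0.005, 0.708]
ft_force: [-0.8, -0.4, -4.3]
opening: 0.0174
```

Run:
```python
from h import *
s=bot.sense();print(s["ee_pos"],s["ft_force"])
a=bot.read_camera("wrist")[:,:,::-1];b=bot.read_camera("side")[:,:,::-1]
cv2.imwrite("pics/both10.png",np.vstack([cv2.resize(a,(480,300)),cv2.resize(b[170:370,80:400],(480,300))]))
```

```text
[6.22712289e-01 2.04744449e-04 3.02187932e-01] [-0.84022426 -0.42602153 -4.28866946]
```

View pics/both10.png

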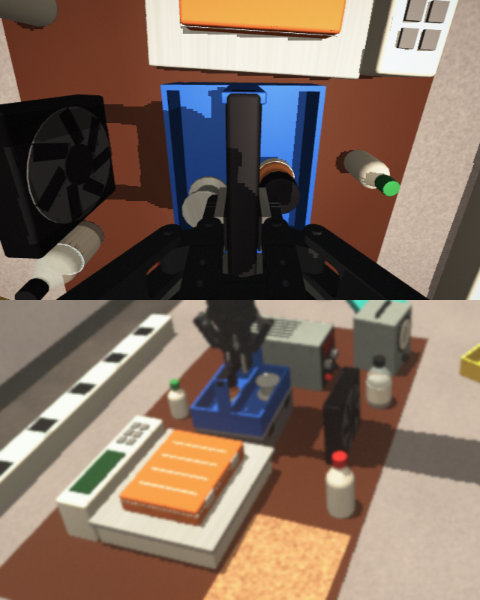

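The caddy is held just above the grey case with spool and jar inside, and it lines up. I'll lower the last 2 mm.

{"api": "send_rows", "payload": {
  "plan": [
    {"grip":0,"linear":[0,0,-0.003],"turn":0},
    {"grip":0,"linear":[0,0,-0.005],"turn":0},
    {"grip":0,"linear":[0,0,-0.005],"turn":0}
  ]
}}

```text
time_s: 17.75
ee_pos: [0.6226, 0.0, 0.2998]
tcp_rot: [-0.004, 0.706, 0.004, 0.708]
ft_force: [-0.1, -0.0, -0.0]
opening: 0.017
```

Weight fully taken by the grey case. I'll release and rise.

{"api": "send_rows", "payload": {
  "plan": [
    {"grip":1,"linear":[0,0,0],"turn":0},
    {"grip":1,"linear":[0,0,0],"turn":0},
    {"grip":1,"linear":[0,0,0],"turn":0},
    {"grip":1,"linear":[0,0,0],"turn":0},
    {"grip":1,"linear":[0,0,0],"turn":0},
    {"grip":1,"linear":[0,0,0.06],"turn":0},
    {"grip":1,"linear":[0,0,0.15],"turn":0},
    {"grip":1,"linear":[0,0,0.24],"turn":0}
  ]
}}

```text
time_s: 18.55
ee_pos: [0.6223, 0.0, 0.4196]
tcp_rot: [-0.004, 0.708, 0.004, 0.707]
ft_force: [0.2, -1.0, 0.1]
opening: 0.0852
```

{"api": "send_rows", "payload": {
  "plan": [
    {"grip":1,"linear":[0,-0.04,0.1],"turn":0},
    {"grip":1,"linear":[0,-0.04,0.12],"turn":0},
    {"grip":1,"linear":[0,-0.04,0.12],"turn":0},
    {"grip":1,"linear":[0,-0.04,0.12],"turn":0}
  ]
}}

```text
time_s: 18.95
ee_pos: [0.6226, -0.0199, 0.4773]
tcp_rot: [-0.004, 0.708, 0.005, 0.707]
ft_force: [-0.2, 0.5, -1.1]
opening: 0.0854
```

Run:
```python
from h import *
s=bot.sense();print(s["ee_pos"],s["tcp_rot"]);np.save("s11.npy",np.r_[s["ee_pos"],s["tcp_rot"]])
a=bot.read_camera("wrist")[:,:,::-1];cv2.imwrite("pics/wrist11.png",a);b=bot.read_camera("side")[:,:,::-1];cv2.imwrite("pics/side11.png",b)
w=cam("wrist",s);d=cam("side");m=cv2.inRange(cv2.cvtColor(a,cv2.COLOR_BGR2HSV),(100,120,60),(125,255,255));m[:60]=0
print("rim",quad(w,m,.093)[0])
m=cv2.inRange(cv2.cvtColor(b,cv2.COLOR_BGR2HSV),(5,150,190),(22,255,255));m[:,:130]=0;m[:,260:]=0;m[:240]=0;m[330:]=0
print("side lid",quad(d,m,.08)[0])
cv2.imwrite("pics/both11.png",np.vstack([cv2.resize(a,(480,300)),cv2.resize(b[170:370,80:400],(480,300))]))
```

```text
[ 0.62264282 -0.01987718  0.47734769] [-0.00437412  0.70762611  0.00452798  0.70655902]
rim ((0.5879499316215515, 0.029249995946884155), (0.05089997500181198, 0.08789999037981033), -0.0)
side lid ((0.6363564133644104, 0.19245730340480804), (0.1506034880876541, 0.11653145402669907), 87.31832122802734)
```

I've used up the picture budget, so I'll check the caddy numerically.

Run:
```python
from h import *
a=np.load("s11.npy");w=cam("wrist",dict(ee_pos=a[:3],tcp_rot=a[3:]))
im=cv2.imread("pics/wrist11.png");m=cv2.inRange(cv2.cvtColor(im,cv2.COLOR_BGR2HSV),(100,120,60),(125,255,255));m[:60]=0;m[:,:200]=0;m[:,450:]=0
n,l,st,_=cv2.connectedComponentsWithStats(m);k=[i for i in range(1,n) if st[i,4]>60];print(st[k].tolist())
p=np.argwhere(np.isin(l,k))[:,::-1];h=cv2.convexHull(p.astype(np.int32))[:,0]
print("rim",cv2.minAreaRect(px(w,h,.093).astype(np.float32)))
q=cv2.boxPoints(cv2.minAreaRect(h.astype(np.float32)));print(q.tolist())
# bystanders in side view: change since start
o=cv2.imread("pics/side0.png").astype(int);s=cv2.imread("pics/side11.png").astype(int)
for nm,(x0,y0,x1,y1) in dict(white=(298,268,320,318),fan=(295,215,322,280),green=(190,220,208,250),glass=(322,205,343,243),meter=(316,170,356,218)).items():
    A=cv2.imread("pics/side0.png")[y0:y1,x0:x1];S=cv2.imread("pics/side11.png")[y0-8:y1+8,x0-8:x1+8]
    r=cv2.matchTemplate(S,A,cv2.TM_CCOEFF_NORMED);print(nm,r.max().round(2),np.array(cv2.minMaxLoc(r)[3])-8)
A=cv2.imread("pics/wrist11.png")
```

```text
[[269, 84, 113, 134, 7856], [281, 182, 34, 24, 300]]
rim ((0.6226255297660828, -0.00024276971817016602), (0.12007207423448563, 0.1513918787240982), 0.20462021231651306)
[[269.0, 217.0], [269.0, 84.0], [381.0, 84.0], [381.0, 217.0]]
white 1.0 [0 0]
fan 0.97 [0 0]
green 0.96 [0 0]
glass 1.0 [0 0]
meter 1.0 [0 0]
```

The caddy rim is centred at (0.6226, −0.0002) at rim height 93 mm, size 120×151 mm, yaw 0.2°. The grey case measured (0.623, −0.001) and about 0.2°. The bystanders haven't moved, so I'm handing in.

```bash
python3 -c "
from workcell import bot
print(bot.close_job(), bot.sense()['time_s'])"
```

```text
the job is handed in; nothing more can be done
the job is handed in; nothing more can be done
```

The job is done and handed in after about 19 s of robot time. I set the caddy on the cork pad, pushed the orange case onto the scale with a push of about 3 N, and put the caddy back on the grey case. The hand-in gives no verdict, so these are my own last checks:

| Item | Measured | Reference | Limit |
|---|---|---|---|
| Orange case on scale | (0.636, 0.192) m, −2.7° | scale about (0.638, 0.190) m, −2.8° | 20 mm, 8.6° |
| Caddy on grey case | (0.6226, −0.0002) m, 0.2° | grey case (0.623, −0.001) m, about 0.2° | 15 mm, 6.9° |

- **Grey case:** I measured it before putting the caddy back, within a few millimetres of the starting position I took from the caddy and orange case on top of it.
- **Bystanders:** the side camera showed no shift of any of the five compared with the start.
- **Scale pose:** my estimates of the scale's own pose differed by about 2–3 mm. One automatic outline, from the scene camera, also took in the console; I left it out.
- **Not seen by eye:** I had used all 12 picture views before the last one, so the end state was only measured by script. The spool and jar were last seen inside the caddy just before it touched down.

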